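# Read the hire tag in the domino case with the scanner wand

## Robot

A 6-joint arm with a two-finger parallel gripper is mounted at the origin on the work surface. World frame = base frame: x ahead of the robot, y to its left, z up, the work surface at z = 0. Lengths are in mm, angles in rad, forces in N, time in s.
With the tool pointing down it reaches from about 375 to 900 mm from the base axis. Payload 3.1 kg.
Tool frame: the origin (TCP) lies midway between the tips of the shut fingers; the grasp point (between the pads) lies 19 mm behind it; z points along the fingers, y is the line along which they close (so a half turn about z gives the same grasp; the last joint's range is limited). The gripper opens to 85 mm and grips with 20 to 120 N. Pads are 22 mm wide; open, the fingers measure 114 mm over their backs; the gripper's body (76 mm by 85 mm) begins 54 mm behind the grasp point. The pads swing forward as they close: fully open they stand 13 mm farther back than shut.
Start: joints at [1.099, 0.527, 1.433, -0, 1.181, -0.178], TCP at [180.356, 598.388, 231.31] pointing down, gripper open.
Joint ranges: [-3.08, 3.08], [-0.75, 2.2], [0.22, 2.44], [-1.43, 4.57], [0, 2.65], [-2.85, 2.85]. Speed limits (rad/s): [2.79, 2.79, 3.14, 3.14, 3.14, 3.14].

## Interface

Orientations are given as a unit quaternion [x, y, z, w].
In Python, from workcell import state, cams, order gives the robot as it stands. The module is installed in compiled form; this text tells all that it offers.
- The arm moves only by the tool apply_moves, never from a script. Its argument "commands" is a list of rows, each an object with "grip": the opening, from -1 (shut) to 1 (fully open); "translation": the shift along the tool's x, y, z in units of 50 mm (1.0 is 50 mm), a list of three; "spin": the turn about the tool's z in rad. A call has exactly 5 rows; each row is the pose to reach, as a shift and turn from the pose commanded when the call began, along the tool's axes at that moment; what a row does not reach only later rows make up. A row lasts 1/8 s, in which the tool goes at most 62.5 mm and 10.7 degrees, less where a joint would pass 70% of its speed; a pose out of reach is approached as far as the arm can. A call with a gripper value outside its range is refused whole. The fingers move at their own pace and stop on an object; the grip force is fixed at half the most. Time passes only in rows, so rows that repeat a pose let the fingers close, or fill a call up. It gives the time, the measured TCP pose, the force, the opening and the grip force at its end, in the units of the state.
- state(): the state, without advancing time (a new reading comes with each control period).
- cams.camera(name): name is "side" or "top"; returns a dict with "image" (384x512x3 uint8, blue, green, red), "z_map" (384x512 float32, mm along the optical axis (not along the pixel's ray), 0 where there is no reading), "K" (3x3 intrinsics, pixels), "distortion" ([k1, k2, p1, p2, k3] as OpenCV has them; the pictures are not rectified), "eye" and "orientation" of the camera in the world. Camera axes: x right, y up, looking along -z (the intrinsics and any distortion apply to the point x, -y, -z); pixel columns grow to the right and rows downward; lengths in mm; the calibration is good to about 2 mm. A picture is of the moment at which its call begins.
- order.job_done(): hands the job in; it is judged then, once.
The state is a dict: "clock": time; "qpos": joint angles; "qvel": joint speeds; "joint_torque": joint torques, N m; "ee_pos": TCP position; "eef_rot": TCP orientation; "ft_force": force on the tool from outside, world axes, zero at the start; "moment": the same for the moment, N m; "opening": finger opening in mm; "gripper_force": force on a finger pad.
Only numpy, scipy, OpenCV 4.12 (cv2) and the standard library are available. Lean on these libraries where they do the work, as an engineer would, in place of code of your own. Each camera call takes 0.05 s, during which the arm holds its last target. There are 200 camera calls.

## Task

Draw the scanner wand out of its charging sleeve and use it to read the tag at the far end of the narrow lane in the middle of the domino case: hold the wand in the gripper, level, its red window squarely facing the middle of the tag from about 25 mm away and clear of the case, and keep it steady there for two seconds. Then lay the wand gently on the cork mat, flat and button side up, and let go. Do not knock the case with the wand, and leave the bowl, cup, glass and dominoes where they are.

Things in the scene. Friction and masses are not known exactly. Their poses are not given: they have to be found in the camera images.
- wand: Loose scanner wand, a bar 160 x 24 x 28 high (mm), 0.13 kg, tail-heavy. Origin: centre of underside; +x points along it to the red window at x = +80, z out of the top (orange button at x = +35). Yellow head x = 20 to 80, black handle x = -80 to 20. It starts level in the sleeve, tail first, button up, underside 20 above the table, only x = 10 to 80 sticking out.
- wand_window (a point): Centre of the red window, on the head's end face of the wand (x = +80, y = 0, z = 14 in the wand's frame, mm); axes as the wand's.
- wand_tail (a point): Centre of the wand's tail end face (x = -80, y = 0, z = 14 in the wand's frame, mm).
- dock: Grey charging sleeve with an orange stripe over its mouth, fixed: a level tunnel with a roof. Origin: centre of underside; x runs along the tunnel to the mouth. Base 100 (x) x 60 x 20 high (mm); tunnel floor 20 above the table, inside 30 wide, 33 high, mouth at x = +50, closed at x = -42; outside 46 wide, top at 59.
- case: Wooden domino case, fixed, open on top, 130 (x) x 172 x 85 high (mm). Origin: centre of underside; x points away from the robot. Between two bays of dominoes a lane 40 wide (y = -20 to 20) runs from the open front x = -65 to the back wall x = +55; floor at 6, walls to 85. Flap lid folded back behind, to x = +155. Yellow mark on the back wall's top, over the tag.
- case_tag (a point): Centre of the face of the tag (white square label with black bars, 34 x 34 mm) on the back wall at the end of the lane, facing the robot (the case's -x): x = +53.5, y = 0, z = 45 in the case's frame (mm); axes as the case's.
- mat: Cork mat, fixed flat on the table, 140 (x) x 240 (y) x 3 thick (mm). Origin: centre of its underside.
- bowl: Small red plastic bowl, 100 mm across, 45 high, loose. Origin: centre of its underside.
- cup: White ceramic coffee cup with a handle, 76 mm across, 68 high, loose. Origin: centre of its underside.
- glass: Empty amber glass, 68 mm across, 105 high, loose. Origin: centre of its underside.
- domino0: Black domino 50 x 25 x 12 mm, the lower one of a loose pair stacked on the table. Origin: centre of its underside.
- domino1: The upper domino of the loose pair, same size. Origin: centre of its underside.
Not all that is in view belongs to the job. There is more than one size of the wand; the one meant has the size given above. Leave any pink or yellow look-alike of the dock alone.

How it is judged:
By the outcome, as a careful person would: the job done as asked, in the order asked, and still so for the second after the job is handed in, with the robot touching nothing.
It also fails if it takes over 72 s, if anything falls off the work surface, if the arm or the gripper's body presses on something with over 40 N, if the wrist force passes 120 N, or if a joint passes its speed limit or range.

## Working session

There is one attempt and no reset: what is moved stays moved. The work goes in short steps, Python scripts to look and compute and a tool call to move; the robot and the scene stay as the last step left them, time stands still between calls to the robot, and variables do not carry over. Pictures are saved under pics/ and viewed, at most 10 in all, crops included, and the job is handed in when it is done.

Besides the shell and the picture viewer there is one more tool, called by a JSON object that holds its "name" and its "arguments", one argument or row to a line. apply_moves: Moves the arm, as the interface text tells. Its arguments: {"type":"object","properties":{"commands":{"type":"array"}},"required":["commands"]}

```bash
mkdir -p pics; cat > h.py <<'E'
import numpy as np, cv2
from workcell import state, cams, order
from scipy.spatial.transform import Rotation as R
def cloud(c):
    z=c["z_map"];h,w=z.shape
    u,v=np.meshgrid(np.arange(w),np.arange(h))
    p=cv2.undistortPoints(np.stack([u,v],-1).reshape(-1,1,2).astype(np.float64),c["K"],np.array(c["distortion"])).reshape(h,w,2)
    P=np.stack([p[...,0]*z,-p[...,1]*z,-z],-1)
    W=P@R.from_quat(c["orientation"]).as_matrix().T+np.array(c["eye"]) if np.size(c["orientation"])==4 else P@np.array(c["orientation"]).T+np.array(c["eye"])
    W[z==0]=np.nan
    return W
E
python3 - <<'E'
from h import *
s=state();print(s)
for n in("top","side"):
    c=cams.camera(n);np.savez(n+"0.npz",im=c["image"],W=cloud(c));print(n,c["eye"],c["orientation"],c["K"],c["distortion"])
    cv2.imwrite(f"pics/{n}0.png",cv2.resize(c["image"],(800,600)))
E
```

```text
{'clock': 0.0, 'qpos': array([ 1.09952766e+00,  5.28440612e-01,  1.43394676e+00,  1.44563753e-05,
        1.18141138e+00, -1.78500212e-01]), 'qvel': array([-0.00057391,  0.00092786,  0.00011693,  0.00138637,  0.00039298,
        0.00147712]), 'joint_torque': array([-7.24086967e-04, -4.42343009e+01, -1.78023666e+01, -3.77114484e-04,
        8.43956019e-03,  1.35152263e-05]), 'ee_pos': array([180.00330483, 597.74334456, 230.33519813]), 'eef_rot': array([ 1.45864625e-01,  9.89303944e-01, -1.04320800e-03, -3.58425394e-04]), 'ft_force': array([0.70554161, 0.0727369 , 0.01741515]), 'moment': array([-0.00888109, -0.01354176,  0.01605398]), 'gripper_force': 0.0, 'opening': 85.0242244547587}
top [ 277.37630437   15.78282407 1410.04951523] [-0.07568978  0.07850733  0.70630363 -0.69945896] [[409.90213803   0.         251.77779059]
 [  0.         409.90213803 189.85182675]
 [  0.           0.           1.        ]] [0.03984036 0.         0.         0.         0.        ]
side [ 238.14808587  807.00782693 1159.35220745] [-0.06741102  0.32588239  0.92578484 -0.17938465] [[498.5197071    0.         252.64580422]
 [  0.         498.5197071  201.26989188]
 [  0.           0.           1.        ]] [-0.05398535  0.          0.          0.          0.        ]
```

View pics/top0.png

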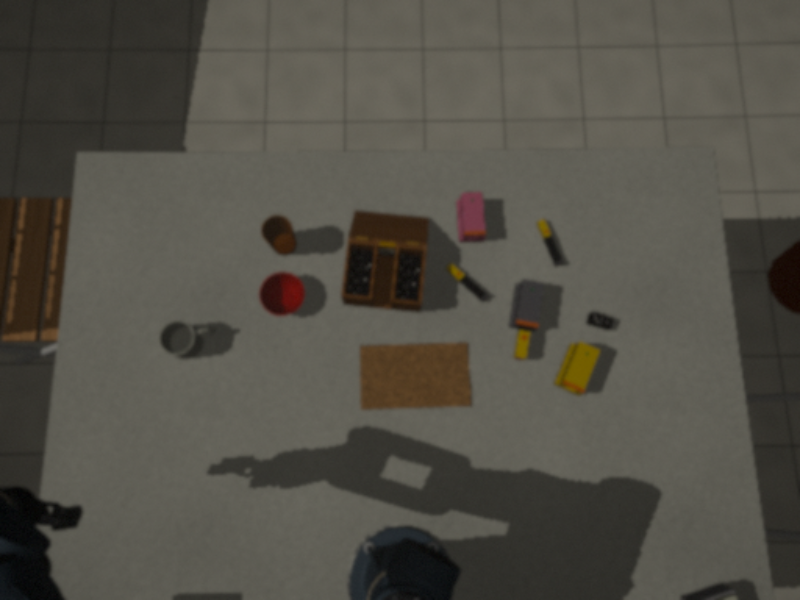

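View pics/side0.png

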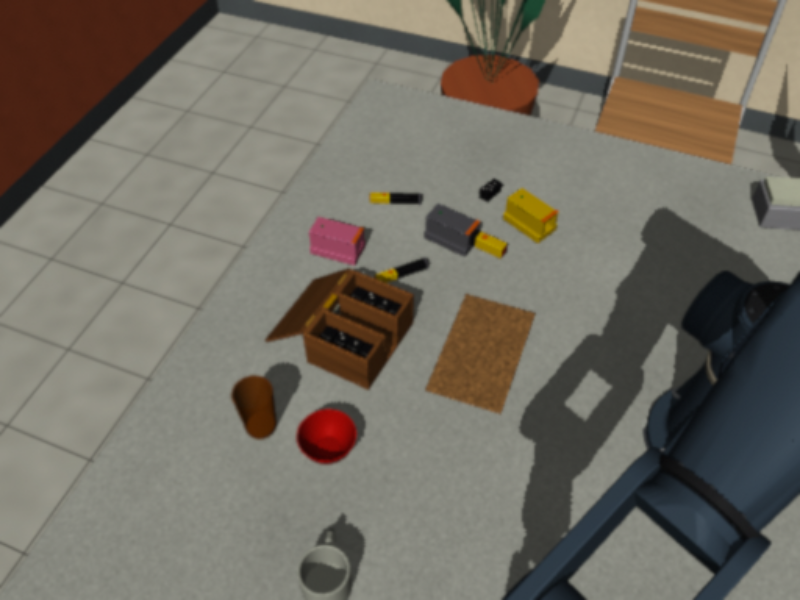

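The top view shows the case at (387,260), the dock at (535,305) with the yellow head sticking out toward the robot at (523,343), and the mat at (415,375). The decoy wands are at (468,282) and (552,243). The glass, bowl and cup are on the left. The side view agrees.

```bash
cat > m.py <<'E'
from h import *
def rect(P):
    (c,s,a)=cv2.minAreaRect(P[:,:2].astype(np.float32)); return np.round(c,1),np.round(s,1),round(a,2)
def near(W,u,v): return W[int(v/1.5625),int(u/1.5625)]
if __name__=="__main__":
  T=np.load("top0.npz")
  for n,(u,v) in dict(case=(387,280),dock=(535,300),wand=(523,345),mat=(415,375),pink=(471,215),domino=(601,320),glass=(285,245),bowl=(282,295),cup=(180,340),w1=(468,282),w2=(552,243),table=(300,400)).items(): print(n,near(T["W"],u,v).round(0))
  for n in("top","side"):
    D=np.load(n+"0.npz");W=D["W"];H=cv2.cvtColor(D["im"],cv2.COLOR_BGR2HSV)
    W0=W.reshape(-1,3);H0=H.reshape(-1,3)
    k={"case":near(T["W"],387,270),"dock":near(T["W"],535,300),"wand":near(T["W"],523,345),"mat":near(T["W"],415,375)}
    def sel(c,r,z0,z1,hm=None):
        m=(abs(W0[:,0]-k[c][0])<r[0])&(abs(W0[:,1]-k[c][1])<r[1])&(W0[:,2]>z0)&(W0[:,2]<z1)
        if hm is not None: m&=hm
        return W0[m]
    hh,ss,vv=H0.T
    print(n)
    for nm,P in dict(case=sel("case",(120,120),77,93),dock=sel("dock",(90,70),52,66),
       wand=sel("wand",(60,40),40,56,(hh>15)&(hh<35)&(ss>120)),mat=sel("mat",(110,150),-4,8,(hh>5)&(hh<25)&(ss>90)),
       mark=sel("case",(120,60),70,100,(hh>20)&(hh<32)&(ss>160)&(vv>90))).items():
        if len(P)>4: print(nm,len(P),rect(P),"medz",np.median(P[:,2]).round(1),P.mean(0).round(1))
E
python3 m.py
```

```text
case [629.  25.   5.]
dock [ 566. -294.   64.]
wand [ 475. -266.   42.]
mat [413. -35.   6.]
pink [ 765. -165.   55.]
domino [ 532. -445.   21.]
glass [691. 243.  85.]
bowl [600. 261.  -1.]
cup [498. 479.   8.]
w1 [ 620. -157.   19.]
w2 [ 710. -351.   17.]
table [362. 213.   2.]
top
case 713 (array([638.8,  29.4]), array([171.9, 148.8]), 83.78) medz 84.0 [655.7  28.5  84. ]
dock 403 (array([ 544.7, -279.6]), array([ 47.1, 140.1]), 78.66) medz 58.8 [ 561.8 -282.5   58.8]
wand 142 (array([ 477.3, -264.7]), array([23.6, 64.5]), 77.48) medz 47.9 [ 476.8 -264.6   47.9]
mat 2622 (array([413.9, -35.7]), array([137.5, 236.6]), 1.05) medz 2.9 [413.4 -35.1   2.8]
mark 8 (array([689.4,  22.1]), array([23.6,  3.6]), 86.37) medz 86.1 [688.9  24.3  85.6]
side
case 1094 (array([641.1,  29.3]), array([177.4, 150.8]), 83.98) medz 84.5 [651.1  32.8  84.1]
dock 373 (array([ 548.6, -279.2]), array([ 54.9, 137.6]), 79.4) medz 59.5 [ 563.2 -281.4   59.4]
wand 159 (array([ 478.6, -264.9]), array([32.1, 65.3]), 75.22) medz 47.8 [ 478.7 -262.3   47.4]
mat 3104 (array([417.4, -36. ]), array([138.4, 245.1]), 1.06) medz 3.5 [416.4 -28.7   3.4]
mark 24 (array([692.4,  21.9]), array([28. ,  7.4]), 84.07) medz 85.9 [692.   21.3  86.1]
```

```bash
cat > c.py <<'E'
from m import *
from scipy.optimize import minimize
D=[np.load(n+"0.npz") for n in("top","side")]
th=np.radians(-6.15);ux=np.array([np.cos(th),np.sin(th)]);uy=np.array([-ux[1],ux[0]])
for n,d in zip(("top","side"),D):
    W=d["W"].reshape(-1,3);W=W[~np.isnan(W[:,0])];q=W[:,:2]-[640,29];a=q@ux;b=q@uy;z=W[:,2]
    rim=(z>79)&(z<91)&(abs(b)<110)&(a>-110)&(a<55)
    # front rim edge per b bin ; side edges per a bin
    B=np.arange(-80,85,8);f=[(bb,np.min(a[rim&(abs(b-bb)<4)])) for bb in B if abs(bb)>24 and (rim&(abs(b-bb)<4)).any()]
    f=np.array(f);f=f[f[:,1]<-40];print(n,"front med",np.median(f[:,1]).round(1),"slope deg",np.degrees(np.polyfit(f[:,0],f[:,1],1)[0]).round(2))
    A=np.arange(-60,50,8)
    for s in(1,-1):
        e=np.array([(aa,s*np.max(s*b[rim&(abs(a-aa)<4)])) for aa in A if (rim&(abs(a-aa)<4)).any()])
        print(" side",s,np.median(e[:,1]).round(1),np.degrees(np.polyfit(e[:,0],e[:,1],1)[0]).round(2))
    fl=(z<30)&(abs(b)<35)&(a>-60)&(a<40)
    L=np.array([(b[fl&(abs(a-aa)<5)].min(),b[fl&(abs(a-aa)<5)].max()) for aa in range(-55,35,10) if (fl&(abs(a-aa)<5)).any()]);print(" lane",np.median(L,0).round(1),L.mean(1).round(1))
    t=(z>15)&(z<75)&(abs(b)<15)&(a>35)&(a<75);print(" backwall a",np.percentile(a[t],[10,50,90]).round(1) if t.any() else None)
    m=(z>79)&(z<91)&(abs(b)<40)&(a>40)&(a<80);print(" wall top a",np.percentile(a[m],[2,50,98]).round(1))
# dock/wand axis
for n,d in zip(("top","side"),D):
    W=d["W"].reshape(-1,3);H=cv2.cvtColor(d["im"],cv2.COLOR_BGR2HSV).reshape(-1,3)
    t=np.radians(168.7);ux=np.array([np.cos(t),np.sin(t)]);uy=np.array([-ux[1],ux[0]]);q=W[:,:2]-[477.5,-264.7];a=q@ux;b=q@uy
    w=(abs(b)<25)&(W[:,2]>42)&(W[:,2]<54)&(abs(a)<45)
    P=[(aa,b[w&(abs(a-aa)<3)].min(),b[w&(abs(a-aa)<3)].max()) for aa in range(-30,31,6) if (w&(abs(a-aa)<3)).sum()>2];P=np.array(P)
    print(n,"wand",P.round(1).tolist(),"amax",a[w].max().round(1))
    w=(abs(b)<35)&(W[:,2]>55)&(W[:,2]<64)&(abs(a)<180)
    P=[(aa,b[w&(abs(a-aa)<5)].min(),b[w&(abs(a-aa)<5)].max()) for aa in range(-130,-40,10) if (w&(abs(a-aa)<5)).sum()>2];P=np.array(P);print("dock mid",P[:,0],P[:,1:].mean(1).round(1))
E
python3 c.py
```

```text
top front med -74.4 slope deg 0.31
 side 1 85.0 -0.31
 side -1 -84.5 -0.51
 lane [-25.6  19.3] [ 1.  -3.3 -2.5  0.7 -3.6 -2.9  0.1  1.  -3.1]
 backwall a [42.7 44.3 46.3]
 wall top a [43.3 55.9 68.9]
side front med -72.7 slope deg 0.12
 side 1 87.8 0.13
 side -1 -85.5 -0.71
 lane [-22.4 -19.7] [-14.3 -20.9 -21.3 -21.3 -18.7 -20.5 -20.9 -21.6 -22.3]
 backwall a [45.6 47.1 48.6]
 wall top a [43.  56.9 73.2]
top wand [[-30.0, -10.7, 10.0], [-24.0, -9.7, 11.0], [-18.0, -9.0, 11.8], [-12.0, -11.4, 12.2], [-6.0, -10.7, 10.5], [0.0, -10.2, 11.9], [6.0, -11.2, 11.0], [12.0, -11.9, 11.1], [18.0, -10.4, 9.8], [24.0, -9.5, 11.0], [30.0, -11.4, 10.6]] amax 32.4
dock mid [-130. -120. -110. -100.  -90.  -80.  -70.  -60.  -50.] [1.8 1.5 0.9 1.4 0.8 2.3 0.4 1.5 0.1]
side wand [[-30.0, -14.3, 13.9], [-24.0, -11.3, 13.2], [-18.0, -12.8, 16.9], [-12.0, -14.1, 10.9], [-6.0, -13.3, 9.2], [0.0, -11.4, 10.6], [6.0, -12.9, 15.4], [12.0, -12.3, 10.2], [18.0, -12.2, 9.3], [24.0, -15.2, 14.3], [30.0, -12.9, 10.4]] amax 30.9
dock mid [-130. -120. -110. -100.  -90.  -80.  -70.  -60.  -50.] [ 0.2  2.2  1.2 -1.1  1.1  2.  -0.8  1.4  0.7]
```

```bash
cat > go.py <<'E'
import sys
from h import *
def psi(s): 
    y=R.from_quat(s["eef_rot"]).as_matrix()[:,1]; return np.degrees(np.arctan2(y[1],y[0]))
def to(x,y,z,p,p0=None,s=None):
    s=s or state(); M=R.from_quat(s["eef_rot"]).as_matrix(); q=np.radians(psi(s))
    X=np.array([[-np.sin(q),np.cos(q),0],[np.cos(q),np.sin(q),0],[0,0,-1]])
    d=X@(np.array([x,y,z])-s["ee_pos"]); sp=-(p-psi(s)+180)%360-180
    sp=(-(p-psi(s))+180)%360-180
    print("pos",s["ee_pos"].round(1),"psi",psi(s).round(2),"tilt",np.degrees(np.arccos(-M[2,2])).round(2),"| tr",(d/50).round(3),"mm",d.round(1),"spin",np.radians(sp).round(3),"t",round(s["clock"],2),"open",round(s["opening"],1))
if __name__=="__main__": to(*map(float,sys.argv[1:5]))
E
python3 go.py 450 150 230 73.2
```

```text
pos [180.  597.9 230.4] psi 73.22 tilt 0.11 | tr [-7.755 -7.018  0.009] mm [-387.7 -350.9    0.4] spin 0.0 t 0.1 open 85.6
```

{"name": "apply_moves", "arguments": {
  "commands": [
    {"grip": 0.2,"translation": [-0.8,-0.7,0],"spin": 0},
    {"grip": 0.2,"translation": [-1.6,-1.4,0],"spin": 0},
    {"grip": 0.2,"translation": [-2.4,-2.1,0],"spin": 0},
    {"grip": 0.2,"translation": [-3.2,-2.8,0],"spin": 0},
    {"grip": 0.2,"translation": [-4.0,-3.5,0],"spin": 0}
  ]
}}

```text
clock: 0.72
ee_pos: [321.8, 371.5, 231.1]
eef_rot: [0.146, 0.989, -0.0, -0.0]
ft_force: [0.5, 0.8, -0.2]
opening: 51.7
gripper_force: 0.0
```

{"name": "apply_moves", "arguments": {
  "commands": [
    {"grip": 0.2,"translation": [-0.8,-0.7,0],"spin": 0},
    {"grip": 0.2,"translation": [-1.6,-1.4,0],"spin": 0},
    {"grip": 0.2,"translation": [-2.4,-2.1,0],"spin": 0},
    {"grip": 0.2,"translation": [-3.2,-2.8,0],"spin": 0},
    {"grip": 0.2,"translation": [-3.8,-3.5,0],"spin": 0}
  ]
}}

```text
clock: 1.35
ee_pos: [453.9, 148.9, 231.2]
eef_rot: [0.146, 0.989, 0.0, 0.0]
ft_force: [0.0, 0.5, 0.1]
opening: 51.1
gripper_force: 0.0
```

```bash
python3 go.py 490 -267 150 78.5
```

```text
pos [453.9 148.9 231.2] psi 73.18 tilt 0.03 | tr [-3.098 -7.754  1.624] mm [-154.9 -387.7   81.2] spin -0.093 t 1.35 open 51.1
```

{"name": "apply_moves", "arguments": {
  "commands": [
    {"grip": 0.2,"translation": [-0.3,-0.8,0],"spin": 0},
    {"grip": 0.2,"translation": [-0.6,-1.6,0],"spin": 0},
    {"grip": 0.2,"translation": [-0.9,-2.4,0],"spin": 0},
    {"grip": 0.2,"translation": [-1.2,-3.2,0],"spin": -0.05},
    {"grip": 0.2,"translation": [-1.6,-4.0,0],"spin": -0.093}
  ]
}}

```text
clock: 1.98
ee_pos: [471.0, -65.0, 231.1]
eef_rot: [0.099, 0.995, 0.0, -0.0]
ft_force: [-0.4, 0.5, -1.0]
opening: 51.4
gripper_force: 0.0
```

```bash
python3 go.py 490 -267 110 78.5
```

```text
pos [471.  -65.  231.1] psi 78.63 tilt 0.06 | tr [-1.168 -3.886  2.421] mm [ -58.4 -194.3  121.1] spin 0.002 t 1.98 open 51.4
```

{"name": "apply_moves", "arguments": {
  "commands": [
    {"grip": 0.2,"translation": [-0.3,-1.0,0.4],"spin": 0},
    {"grip": 0.2,"translation": [-0.6,-2.0,0.8],"spin": 0},
    {"grip": 0.2,"translation": [-0.9,-3.0,1.4],"spin": 0},
    {"grip": 0.2,"translation": [-1.16,-3.89,2.0],"spin": 0},
    {"grip": 0.2,"translation": [-1.16,-3.89,2.4],"spin": 0}
  ]
}}

```text
clock: 2.6
ee_pos: [490.2, -270.0, 109.6]
eef_rot: [0.102, 0.995, -0.001, 0.0]
ft_force: [-1.3, 1.1, 0.4]
opening: 51.5
gripper_force: 0.0
```

```bash
python3 - <<'E'
from h import *
from go import to
to(490.2,-267.2,15,78.5)
a=[]
for n in("top","side"):
    c=cams.camera(n);a.append(cv2.resize(c["image"],None,fx=3,fy=3,interpolation=2)[(400 if n=="top" else 250):(800 if n=="top" else 650),(840 if n=="top" else 700):(1240 if n=="top" else 1100)])
cv2.imwrite("pics/1.png",np.clip(np.hstack(a)*1.6,0,255).astype(np.uint8))
E
```

```text
pos [ 490.2 -270.   109.6] psi 78.31 tilt 0.09 | tr [0.01  0.055 1.893] mm [ 0.5  2.7 94.6] spin -0.003 t 2.6 open 51.5
```

View pics/1.png

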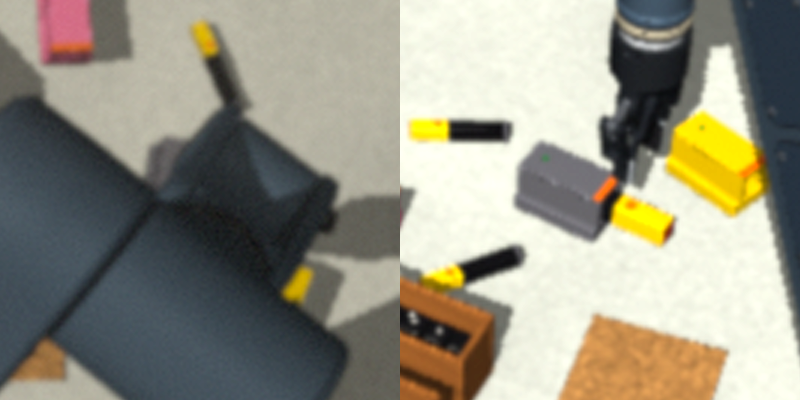

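The gripper is above the wand, just in front of the dock mouth (side crop about (625,190)). It has room before the yellow decoy, so I'll descend.

{"name": "apply_moves", "arguments": {
  "commands": [
    {"grip": 0.2,"translation": [0,0.03,0.4],"spin": 0},
    {"grip": 0.2,"translation": [0,0.05,0.8],"spin": 0},
    {"grip": 0.2,"translation": [0,0.05,1.2],"spin": 0},
    {"grip": 0.2,"translation": [0,0.05,1.6],"spin": 0},
    {"grip": 0.2,"translation": [0,0.05,1.88],"spin": 0}
  ]
}}

```text
clock: 3.32
ee_pos: [490.6, -262.9, 17.3]
eef_rot: [0.099, 0.995, -0.0, 0.0]
ft_force: [0.0, 0.5, 0.7]
opening: 51.1
gripper_force: 0.0
```

{"name": "apply_moves", "arguments": {
  "commands": [
    {"grip": -0.1,"translation": [0,0,0],"spin": 0},
    {"grip": -0.3,"translation": [0,0,0],"spin": 0},
    {"grip": -0.35,"translation": [0,0,0],"spin": 0},
    {"grip": -0.4,"translation": [0,0,0],"spin": 0},
    {"grip": -0.45,"translation": [0,0,0],"spin": 0}
  ]
}}

```text
clock: 3.95
ee_pos: [490.6, -265.5, 18.3]
eef_rot: [0.1, 0.995, -0.001, 0.001]
ft_force: [-3.4, -4.4, 2.7]
opening: 24.1
gripper_force: 33.2
```

```bash
python3 go.py 490.2 -267.2 15 78.5
```

```text
pos [ 490.6 -265.5   18.3] psi 78.55 tilt 0.19 | tr [ 0.001 -0.036  0.067] mm [ 0.1 -1.8  3.3] spin 0.001 t 3.95 open 24.1
```

{"name": "apply_moves", "arguments": {
  "commands": [
    {"grip": -1,"translation": [0,0,0],"spin": 0},
    {"grip": -1,"translation": [0,0,0],"spin": 0},
    {"grip": -1,"translation": [0,0,0],"spin": 0},
    {"grip": -1,"translation": [0,0,-0.02],"spin": 0},
    {"grip": -1,"translation": [0,0,-0.03],"spin": 0}
  ]
}}

```text
clock: 4.58
ee_pos: [490.7, -265.6, 19.0]
eef_rot: [0.1, 0.995, -0.001, 0.001]
ft_force: [-2.9, -6.3, -4.9]
opening: 23.4
gripper_force: 57.1
```

{"name": "apply_moves", "arguments": {
  "commands": [
    {"grip": -1,"translation": [0.1,0,0],"spin": 0},
    {"grip": -1,"translation": [0.3,0,0],"spin": 0},
    {"grip": -1,"translation": [0.5,0,0],"spin": 0},
    {"grip": -1,"translation": [0.7,0,0],"spin": 0},
    {"grip": -1,"translation": [0.9,0,0],"spin": 0}
  ]
}}

```text
clock: 5.2
ee_pos: [445.0, -253.8, 18.8]
eef_rot: [0.1, 0.995, 0.001, -0.001]
ft_force: [0.8, -2.5, -0.5]
opening: 23.7
gripper_force: 57.8
```

```bash
python3 go.py 380 -243 30 78.5
```

```text
pos [ 445.  -253.8   18.8] psi 78.54 tilt 0.09 | tr [ 1.318 -0.047 -0.224] mm [ 65.9  -2.3 -11.2] spin 0.001 t 5.2 open 23.7
```

{"name": "apply_moves", "arguments": {
  "commands": [
    {"grip": -1,"translation": [0.25,0,0],"spin": 0},
    {"grip": -1,"translation": [0.5,0,0],"spin": 0},
    {"grip": -1,"translation": [0.8,0,0],"spin": 0},
    {"grip": -1,"translation": [1.1,0,0],"spin": 0},
    {"grip": -1,"translation": [1.3,0,0],"spin": 0}
  ]
}}

```text
clock: 5.82
ee_pos: [380.8, -240.8, 18.7]
eef_rot: [0.1, 0.995, 0.001, -0.001]
ft_force: [0.4, -0.4, -2.8]
opening: 23.5
gripper_force: 56.7
```

```bash
python3 - <<'E'
from h import *
from go import to
to(425,0,80,1)
a=[]
for n,y,x in(("top",400,840),("side",250,700)):
    c=cams.camera(n);a.append(cv2.resize(c["image"],None,fx=3,fy=3,interpolation=2)[y:y+400,x:x+400])
cv2.imwrite("pics/2.png",np.clip(np.hstack(a)*1.6,0,255).astype(np.uint8))
E
```

```text
pos [ 380.8 -240.8   18.7] psi 78.54 tilt 0.13 | tr [ 0.091  4.895 -1.226] mm [  4.6 244.7 -61.3] spin 1.353 t 5.83 open 23.5
```

View pics/2.png

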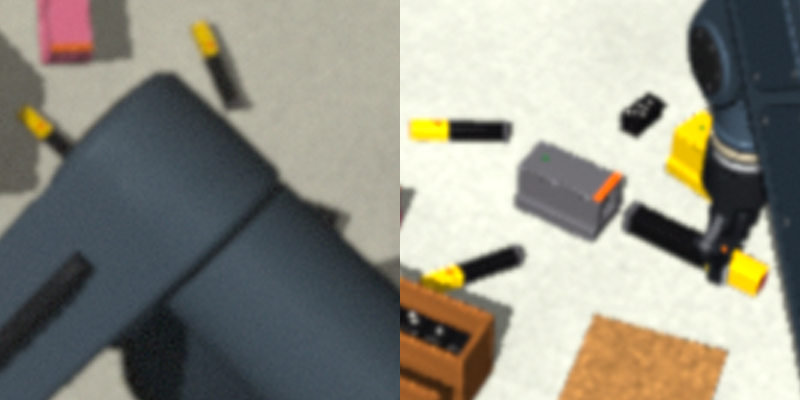

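The wand is out and level: in the side crop the tail is at (635,215), clear of the mouth at (612,195), and the head is at (750,270). Next I'll lift it, carry it to the mat and turn it.

{"name": "apply_moves", "arguments": {
  "commands": [
    {"grip": -1,"translation": [0,0.1,-0.6],"spin": 0.05},
    {"grip": -1,"translation": [0,0.5,-1.2],"spin": 0.2},
    {"grip": -1,"translation": [0,1.0,-1.6],"spin": 0.38},
    {"grip": -1,"translation": [0,1.6,-1.6],"spin": 0.55},
    {"grip": -1,"translation": [0,2.2,-1.6],"spin": 0.7}
  ]
}}

```text
clock: 6.55
ee_pos: [405.2, -133.5, 99.3]
eef_rot: [0.437, 0.899, -0.0, 0.001]
ft_force: [1.1, -0.2, -1.9]
opening: 23.8
gripper_force: 57.2
```

```bash
python3 go.py 425 0 100 1
```

```text
pos [ 405.2 -133.5   99.3] psi 38.13 tilt 0.12 | tr [ 1.855  1.96  -0.014] mm [92.7 98.  -0.7] spin 0.648 t 6.55 open 23.8
```

{"name": "apply_moves", "arguments": {
  "commands": [
    {"grip": -1,"translation": [0.5,0.5,0],"spin": 0.15},
    {"grip": -1,"translation": [1.0,1.0,0],"spin": 0.32},
    {"grip": -1,"translation": [1.4,1.5,0],"spin": 0.48},
    {"grip": -1,"translation": [1.75,1.85,0.2],"spin": 0.62},
    {"grip": -1,"translation": [1.85,1.96,0.5],"spin": 0.65}
  ]
}}

```text
clock: 7.18
ee_pos: [424.4, 0.8, 73.9]
eef_rot: [0.699, 0.715, 0.001, 0.001]
ft_force: [0.2, -0.7, -1.0]
opening: 23.4
gripper_force: 57.3
```

```bash
python3 go.py 425 0 10 1
```

```text
pos [424.4   0.8  73.9] psi 1.24 tilt 0.12 | tr [-0.016  0.011  1.279] mm [-0.8  0.6 63.9] spin 0.004 t 7.17 open 23.4
```

{"name": "apply_moves", "arguments": {
  "commands": [
    {"grip": -1,"translation": [0,0,0.4],"spin": 0},
    {"grip": -1,"translation": [0,0,0.8],"spin": 0},
    {"grip": -1,"translation": [0,0,1.1],"spin": 0},
    {"grip": -1,"translation": [0,0,1.25],"spin": 0},
    {"grip": -1,"translation": [0,0,1.3],"spin": 0}
  ]
}}

```text
clock: 7.8
ee_pos: [423.9, -0.6, 8.5]
eef_rot: [0.7, 0.714, 0.0, 0.0]
ft_force: [-0.4, 0.5, -0.8]
opening: 23.4
gripper_force: 57.2
```

{"name": "apply_moves", "arguments": {
  "commands": [
    {"grip": -1,"translation": [0,0,0],"spin": 0},
    {"grip": -1,"translation": [0,0,0.02],"spin": 0},
    {"grip": -1,"translation": [0,0,0.04],"spin": 0},
    {"grip": -1,"translation": [0,0,0.06],"spin": 0},
    {"grip": -1,"translation": [0,0,0.08],"spin": 0}
  ]
}}

```text
clock: 8.43
ee_pos: [423.7, -0.5, 4.8]
eef_rot: [0.7, 0.715, 0.0, 0.0]
ft_force: [-0.2, -0.6, -0.5]
opening: 23.5
gripper_force: 57.2
```

{"name": "apply_moves", "arguments": {
  "commands": [
    {"grip": -1,"translation": [0,0,0.02],"spin": 0},
    {"grip": -1,"translation": [0,0,0.03],"spin": 0},
    {"grip": -1,"translation": [0,0,0.04],"spin": 0},
    {"grip": -1,"translation": [0,0,0.04],"spin": 0},
    {"grip": -1,"translation": [0,0,0.04],"spin": 0}
  ]
}}

```text
clock: 9.05
ee_pos: [423.6, -0.5, 3.1]
eef_rot: [0.7, 0.715, 0.0, 0.0]
ft_force: [-0.9, 0.4, 5.1]
opening: 23.2
gripper_force: 61.1
```

Contact. Next I'll release gently and raise the gripper.

{"name": "apply_moves", "arguments": {
  "commands": [
    {"grip": -0.35,"translation": [0,0,0],"spin": 0},
    {"grip": -0.2,"translation": [0,0,0],"spin": 0},
    {"grip": 0.0,"translation": [0,0,0],"spin": 0},
    {"grip": 0.2,"translation": [0,0,0],"spin": 0},
    {"grip": 0.2,"translation": [0,0,0],"spin": 0}
  ]
}}

```text
clock: 9.68
ee_pos: [423.6, -0.5, 2.8]
eef_rot: [0.7, 0.714, -0.0, -0.0]
ft_force: [0.0, 0.0, -0.1]
opening: 51.6
gripper_force: 0.0
```

{"name": "apply_moves", "arguments": {
  "commands": [
    {"grip": 0.2,"translation": [0,0,-0.3],"spin": 0},
    {"grip": 0.2,"translation": [0,0,-0.9],"spin": 0},
    {"grip": 0.2,"translation": [0,0,-1.5],"spin": 0},
    {"grip": 0.2,"translation": [0,0.8,-1.9],"spin": 0},
    {"grip": 0.2,"translation": [0,1.6,-1.9],"spin": 0}
  ]
}}

```text
clock: 10.3
ee_pos: [505.3, 1.0, 99.8]
eef_rot: [0.7, 0.714, 0.001, 0.002]
ft_force: [0.9, -1.0, 0.3]
opening: 50.8
gripper_force: 0.0
```

```bash
python3 - <<'E'
from h import *
from go import to
to(425,-90,30,1)
a=[]
for n in("side","top"):
    c=cams.camera(n);np.savez(n+"1.npz",im=c["image"],W=cloud(c));a.append(cv2.resize(c["image"],None,fx=1.5,fy=1.5)[:500,384 if n=="side" else 200:][:500,:384])
    W=cloud(c).reshape(-1,3);H=cv2.cvtColor(c["image"],cv2.COLOR_BGR2HSV).reshape(-1,3)
    hm=(H[:,0]>18)&(H[:,0]<35)&(H[:,1]>120)&(H[:,2]>60)
    m=(abs(W[:,0]-425)<60)&(abs(W[:,1]+35)<130)&(W[:,2]>22)&(W[:,2]<38)
    for k,mm in(("all",m),("yel",m&hm)):
        P=W[mm]; print(n,k,len(P))
        if len(P)>5: print(cv2.minAreaRect(P[:,:2].astype(np.float32)),P.mean(0).round(1),P[:,1].min(),P[:,1].max(),np.degrees(np.arctan(np.polyfit(P[:,1],P[:,0],1)[0])))
cv2.imwrite("pics/3.png",np.clip(np.hstack(a)*1.6,0,255).astype(np.uint8))
E
```

```text
pos [505.3   1.   99.8] psi 1.2 tilt 0.21 | tr [-1.787 -1.643  1.396] mm [-89.3 -82.1  69.8] spin 0.003 t 10.3 open 50.8
side all 402
((426.57098388671875, -36.03490447998047), (24.903966903686523, 162.89657592773438), 1.5229216814041138) [425.8 -32.1  31. ] -117.37187671480649 45.273800991126905 -1.5009135979774653
side yel 163
((424.9556884765625, 10.984859466552734), (24.513723373413086, 68.6258544921875), 0.7794737815856934) [424.4  13.9  30.9] -23.327619294461783 45.273800991126905 -1.1099100667913766
top all 83
((425.6611633300781, -98.09890747070312), (34.36332702636719, 24.04065704345703), 89.20362854003906) [425.4 -98.5  30.2] -115.44386953550007 -80.83825087640584 -3.906002914284135
top yel 0
```

View pics/3.png

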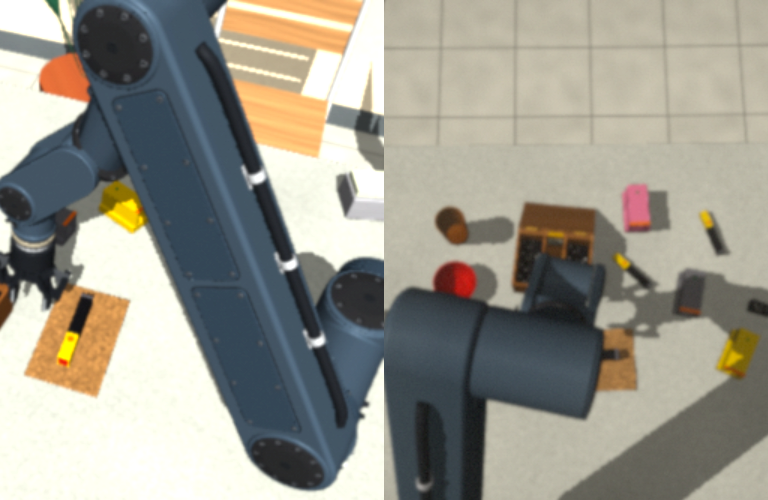

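The wand lies flat on the mat, button up, with the head to the left of the robot (side crop: head at (66,350), tail at (85,300)). Now I'll regrip it at the handle.

{"name": "apply_moves", "arguments": {
  "commands": [
    {"grip": 0.2,"translation": [-0.5,-0.4,0],"spin": 0},
    {"grip": 0.2,"translation": [-1.0,-0.9,0],"spin": 0},
    {"grip": 0.2,"translation": [-1.5,-1.4,0],"spin": 0},
    {"grip": 0.2,"translation": [-1.75,-1.62,0.4],"spin": 0},
    {"grip": 0.2,"translation": [-1.75,-1.62,1.0],"spin": 0}
  ]
}}

```text
clock: 11.02
ee_pos: [423.1, -88.7, 47.8]
eef_rot: [0.7, 0.714, -0.0, 0.0]
ft_force: [1.2, -0.5, 0.3]
opening: 51.2
gripper_force: 0.0
```

```bash
python3 go.py 426 -88 4.5 1.3
```

```text
pos [423.1 -88.7  47.8] psi 1.07 tilt 0.01 | tr [0.012 0.059 0.867] mm [ 0.6  2.9 43.3] spin -0.004 t 11.03 open 51.2
```

{"name": "apply_moves", "arguments": {
  "commands": [
    {"grip": 0.2,"translation": [0,0.03,0.3],"spin": 0},
    {"grip": 0.2,"translation": [0,0.04,0.6],"spin": 0},
    {"grip": 0.2,"translation": [0,0.04,0.8],"spin": 0},
    {"grip": 0.2,"translation": [0,0.04,0.86],"spin": 0},
    {"grip": 0.2,"translation": [0,0.04,0.86],"spin": 0}
  ]
}}

```text
clock: 11.65
ee_pos: [426.4, -87.8, 4.9]
eef_rot: [0.7, 0.715, -0.0, -0.0]
ft_force: [0.5, -0.4, -0.1]
opening: 51.0
gripper_force: 0.0
```

{"name": "apply_moves", "arguments": {
  "commands": [
    {"grip": -0.1,"translation": [0,0,0],"spin": 0},
    {"grip": -0.3,"translation": [0,0,0],"spin": 0},
    {"grip": -0.4,"translation": [0,0,0],"spin": 0},
    {"grip": -0.5,"translation": [0,0,0],"spin": 0},
    {"grip": -1,"translation": [0,0,0],"spin": 0}
  ]
}}

```text
clock: 12.28
ee_pos: [426.5, -88.0, 5.3]
eef_rot: [0.7, 0.715, 0.0, 0.0]
ft_force: [0.1, 0.7, 4.9]
opening: 23.2
gripper_force: 59.3
```

```bash
python3 go.py 426 -88 4.5 1.3
```

```text
pos [426.5 -88.    5.3] psi 1.22 tilt 0.03 | tr [ 0.001 -0.01   0.015] mm [ 0.1 -0.5  0.8] spin -0.001 t 12.28 open 23.2
```

{"name": "apply_moves", "arguments": {
  "commands": [
    {"grip": -1,"translation": [0,0,-0.1],"spin": 0},
    {"grip": -1,"translation": [0,0,-0.6],"spin": 0},
    {"grip": -1,"translation": [0.2,0,-1.3],"spin": 0.1},
    {"grip": -1,"translation": [0.6,-0.1,-2.0],"spin": 0.27},
    {"grip": -1,"translation": [1.1,-0.2,-2.3],"spin": 0.44}
  ]
}}

```text
clock: 12.9
ee_pos: [415.9, -33.1, 121.5]
eef_rot: [0.841, 0.542, 0.001, 0.001]
ft_force: [0.8, -0.1, -1.2]
opening: 22.8
gripper_force: 58.9
```

{"name": "apply_moves", "arguments": {
  "commands": [
    {"grip": -1,"translation": [0.3,-0.1,0],"spin": 0.17},
    {"grip": -1,"translation": [0.6,-0.3,0],"spin": 0.34},
    {"grip": -1,"translation": [0.9,-0.5,0],"spin": 0.51},
    {"grip": -1,"translation": [1.2,-0.7,0],"spin": 0.68},
    {"grip": -1,"translation": [1.4,-0.9,0],"spin": 0.84}
  ]
}}

```text
clock: 13.52
ee_pos: [402.2, 49.8, 119.9]
eef_rot: [0.988, 0.153, -0.0, -0.0]
ft_force: [0.2, 0.2, -1.4]
opening: 22.8
gripper_force: 58.9
```

```bash
python3 go.py 405 55.6 120 -96.35
```

```text
pos [402.2  49.8 119.9] psi -72.42 tilt 0.02 | tr [ 0.088 -0.094 -0.002] mm [ 4.4 -4.7 -0.1] spin 0.418 t 13.53 open 22.8
```

Finish the turn, then descend to lane height.

{"name": "apply_moves", "arguments": {
  "commands": [
    {"grip": -1,"translation": [0.05,-0.05,0],"spin": 0.15},
    {"grip": -1,"translation": [0.09,-0.09,0],"spin": 0.3},
    {"grip": -1,"translation": [0.09,-0.09,0],"spin": 0.418},
    {"grip": -1,"translation": [0.09,-0.09,0.4],"spin": 0.418},
    {"grip": -1,"translation": [0.09,-0.09,0.8],"spin": 0.418}
  ]
}}

```text
clock: 14.15
ee_pos: [405.6, 54.8, 79.7]
eef_rot: [0.999, -0.053, 0.0, 0.0]
ft_force: [0.1, 0.6, -0.9]
opening: 23.2
gripper_force: 58.9
```

{"name": "apply_moves", "arguments": {
  "commands": [
    {"grip": -1,"translation": [0,0,0.3],"spin": 0},
    {"grip": -1,"translation": [0,0,0.6],"spin": 0},
    {"grip": -1,"translation": [0,0,0.9],"spin": 0},
    {"grip": -1,"translation": [0,0,0.93],"spin": 0},
    {"grip": -1,"translation": [0,0,0.93],"spin": 0}
  ]
}}

```text
clock: 14.78
ee_pos: [405.5, 54.7, 33.5]
eef_rot: [0.999, -0.053, -0.0, -0.0]
ft_force: [-0.3, 0.3, -2.0]
opening: 22.8
gripper_force: 58.9
```

```bash
python3 - <<'E'
from h import *
from go import to
to(405,55.6,33.3,-96.35)
to(529,41.8,33.3,-96.35)
a=[]
for n,y,x in(("side",180,150),("top",150,200)):
    c=cams.camera(n);np.savez(n+"2.npz",im=c["image"],W=cloud(c));a.append(cv2.resize(c["image"][y:y+130,x:x+130] if n=="side" else c["image"][120:250,180:310],None,fx=3,fy=3,interpolation=2))
    W=cloud(c).reshape(-1,3);H=cv2.cvtColor(c["image"],cv2.COLOR_BGR2HSV).reshape(-1,3)
    hm=(H[:,0]>18)&(H[:,0]<35)&(H[:,1]>120)&(H[:,2]>50)
    m=(abs(W[:,0]-505)<65)&(abs(W[:,1]-45)<50)&(W[:,2]>50)&(W[:,2]<68)&hm
    P=W[m];print(n,len(P))
    if len(P)>9: print(cv2.minAreaRect(P[:,:2].astype(np.float32)),P.mean(0).round(1),P[:,0].max(),np.degrees(np.arctan(np.polyfit(P[:,0],P[:,1],1)[0])),"pitch",np.degrees(np.arctan(np.polyfit(P[:,0],P[:,2],1)[0])))
cv2.imwrite("pics/4.png",np.clip(np.hstack(a)*1.6,0,255).astype(np.uint8))
E
```

```text
pos [405.5  54.7  33.5] psi -96.09 tilt 0.01 | tr [-0.012 -0.016  0.004] mm [-0.6 -0.8  0.2] spin 0.005 t 14.78 open 22.8
pos [405.5  54.7  33.5] psi -96.09 tilt 0.01 | tr [ 2.484 -0.005  0.004] mm [124.2  -0.2   0.2] spin 0.005 t 14.78 open 22.8
side 184
((505.50360107421875, 46.484275817871094), (26.97098731994629, 62.37031936645508), 85.09464263916016) [505.5  48.3  58.4] 536.9044980525231 -5.8557275232905885 pitch 1.5303671620822386
top 0
```

View pics/4.png

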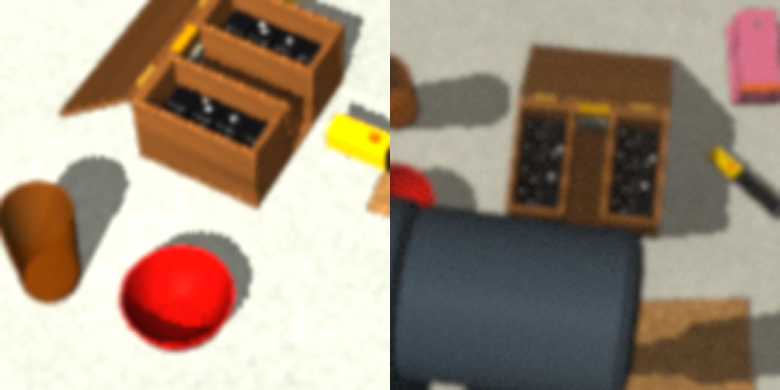

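In the side crop the head is at (355,138), lined up with the lane mouth at (305,115). In the top crop the lane is at (587,160), with the tag under the yellow mark at (592,110). The measured window (x about 537) matches the predicted 536.5, so I'll advance.

{"name": "apply_moves", "arguments": {
  "commands": [
    {"grip": -1,"translation": [0.2,0,0],"spin": 0.005},
    {"grip": -1,"translation": [0.4,0,0],"spin": 0.005},
    {"grip": -1,"translation": [0.7,-0.005,0],"spin": 0.005},
    {"grip": -1,"translation": [1.0,-0.005,0],"spin": 0.005},
    {"grip": -1,"translation": [1.2,-0.005,0],"spin": 0.005}
  ]
}}

```text
clock: 15.5
ee_pos: [467.0, 48.3, 33.4]
eef_rot: [0.998, -0.056, 0.001, 0.0]
ft_force: [-0.0, 0.1, -1.5]
opening: 22.7
gripper_force: 58.9
```

```bash
python3 - <<'E'
from h import *
from go import to
to(529,41.8,33.3,-96.35)
c=cams.camera("side");d=cams.camera("top")
a=[cv2.resize(c["image"][160:240,190:270],(390,390),interpolation=2),cv2.resize(d["image"][130:210,210:290],(390,390),interpolation=2)]
cv2.imwrite("pics/5.png",np.clip(np.hstack(a)*1.6,0,255).astype(np.uint8))
E
```

```text
pos [467.   48.3  33.4] psi -96.38 tilt 0.09 | tr [ 1.246e+00 -8.000e-03  1.000e-03] mm [62.3 -0.4  0.1] spin -0.0 t 15.5 open 22.7
```

View pics/5.png

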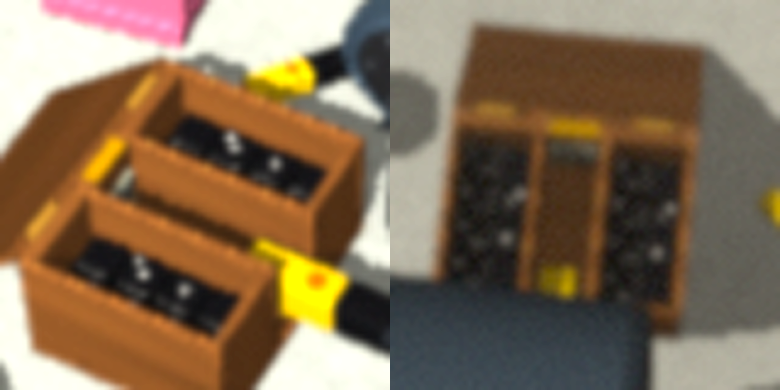

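The head has entered the lane. In the top crop it spans about x 540–576, and the lane about 534–592. It may be slightly left of centre, so I'll measure that.

```bash
python3 - <<'E'
from h import *
c=cams.camera("top");im=c["image"].astype(int);W=cloud(c)
for r in (165,172,178,184,187,189):
    print(r,"R",im[r,236:258,2].tolist());print("   z",[int(v) if v==v else -1 for v in W[r,236:258,2]],"y",W[r,236].round(0)[1],W[r,257].round(0)[1])
H=cv2.cvtColor(c["image"],cv2.COLOR_BGR2HSV)
th=np.radians(-6.35);ux=np.array([np.cos(th),np.sin(th)]);uy=np.array([-ux[1],ux[0]])
q=W[...,:2]-[631.6,30.4];a=q@ux;b=q@uy;z=W[...,2]
hm=(H[...,0]>20)&(H[...,0]<34)&(H[...,1]>150)&(z>52)&(z<66)&(abs(a+35)<40)&(abs(b)<22)
print("head b",b[hm].mean(),b[hm].min(),b[hm].max(),hm.sum(),"a max",a[hm].max())
for a0 in range(-55,45,10):
    w=(abs(a-a0)<5)&(z>79)&(z<91)
    L=b[w&(b>10)&(b<40)];Rr=b[w&(b<-10)&(b>-40)]
    print(a0,"divider L mean",L.mean().round(1),"R",Rr.mean().round(1),"mid",((L.mean()+Rr.mean())/2).round(2))
E
```

```text
165 R [25, 28, 47, 64, 65, 50, 44, 45, 47, 46, 45, 45, 43, 43, 45, 50, 61, 69, 59, 38, 25, 25]
   z [58, 52, 48, 88, 84, 26, 6, 6, 9, 0, 3, 4, 12, 5, 6, 2, 6, 85, 54, 43, 53, 51] y 62.0 -10.0
172 R [30, 42, 63, 69, 58, 46, 45, 45, 47, 46, 46, 46, 46, 46, 48, 57, 69, 64, 47, 32, 32, 27]
   z [55, 51, 81, 82, 38, 7, 9, 6, 4, 6, 7, 4, 9, 6, 7, 8, 84, 86, 53, 54, 51, 51] y 62.0 -10.0
178 R [39, 61, 73, 64, 49, 45, 46, 47, 49, 47, 47, 47, 48, 50, 58, 75, 79, 62, 41, 27, 26, 24]
   z [55, 87, 83, 63, 5, 5, 3, 5, 4, 4, 4, 5, 7, 3, 5, 87, 85, 6, 53, 56, 54, 53] y 62.0 -9.0
184 R [47, 62, 61, 47, 45, 51, 53, 55, 57, 55, 57, 54, 51, 54, 63, 69, 59, 39, 21, 15, 15, 17]
   z [52, 83, 82, 24, 2, 10, 0, 3, 4, 6, 6, 2, 3, 8, 4, 82, 64, 46, 50, 53, 49, 51] y 62.0 -9.0
187 R [55, 67, 61, 48, 55, 67, 73, 76, 82, 97, 106, 91, 65, 58, 74, 77, 63, 42, 26, 25, 22, 20]
   z [83, 85, 58, 7, 52, 57, 63, 54, 58, 60, 55, 56, 6, 6, 81, 81, 8, 52, 53, 53, 50, 57] y 61.0 -9.0
189 R [43, 53, 46, 40, 42, 53, 62, 66, 80, 103, 110, 90, 60, 58, 70, 71, 54, 34, 23, 16, 22, 25]
   z [748, 748, 746, 747, 742, 58, 62, 55, 61, 56, 60, 37, 5, 7, 86, 87, 7, 57, 55, 52, 52, 54] y 38.0 -9.0
head b 0.9972788459607923 -10.292105645937433 12.609505337928422 32 a max -37.230963490034114
-55 divider L mean 23.3 R -23.4 mid -0.07
-45 divider L mean 22.6 R -22.4 mid 0.08
-35 divider L mean 22.0 R -24.3 mid -1.14
-25 divider L mean 23.1 R -23.7 mid -0.29
-15 divider L mean 22.7 R -22.6 mid 0.03
-5 divider L mean 22.1 R -23.2 mid -0.57
5 divider L mean 23.2 R -24.5 mid -0.65
15 divider L mean 23.5 R -23.1 mid 0.19
25 divider L mean 21.7 R -22.5 mid -0.39
35 divider L mean 22.7 R -24.0 mid -0.62
```

{"name": "apply_moves", "arguments": {
  "commands": [
    {"grip": -1,"translation": [0.1,0.02,0],"spin": 0},
    {"grip": -1,"translation": [0.4,0.02,0],"spin": 0},
    {"grip": -1,"translation": [0.7,0.02,0],"spin": 0},
    {"grip": -1,"translation": [1.0,0.02,0],"spin": 0},
    {"grip": -1,"translation": [1.24,0.02,0],"spin": 0}
  ]
}}

```text
clock: 16.27
ee_pos: [528.3, 40.5, 33.4]
eef_rot: [0.998, -0.056, 0.0, 0.0]
ft_force: [-0.8, -0.7, -1.3]
opening: 22.6
gripper_force: 58.9
```

```bash
python3 - <<'E'
from h import *
from go import to
to(529,40.8,33.3,-96.35)
th=np.radians(-6.35);ux=np.array([np.cos(th),np.sin(th)]);uy=np.array([-ux[1],ux[0]])
for n in("top","side"):
    c=cams.camera(n);W=cloud(c);H=cv2.cvtColor(c["image"],cv2.COLOR_BGR2HSV)
    q=W[...,:2]-[631.6,30.4];a=q@ux;b=q@uy;z=W[...,2]
    hm=(H[...,0]>20)&(H[...,0]<34)&(H[...,1]>150)&(z>52)&(z<66)&(abs(a)<45)&(abs(b)<22)
    print(n,hm.sum())
    if hm.sum()>5:
        print("b",b[hm].mean(),b[hm].min(),b[hm].max(),"a",a[hm].min(),a[hm].max(),"z",np.median(z[hm]))
        P=np.c_[a[hm],b[hm],z[hm]];print("yaw",np.degrees(np.polyfit(P[:,0],P[:,1],1)[0]),"pitch",np.degrees(np.polyfit(P[:,0],P[:,2],1)[0]))
    w=(z>15)&(z<70)&(abs(b)<14)&(a>40)&(a<65);print("wall a",np.median(a[w]) if w.any() else None,w.sum())
E
```

```text
pos [528.3  40.5  33.4] psi -96.38 tilt 0.06 | tr [ 0.013 -0.008  0.001] mm [ 0.6 -0.4  0.1] spin -0.0 t 16.27 open 22.6
top 35
b -0.21052585296325452 -11.62191981769469 12.559854809562143 a 7.6199465654903635 23.47569194098026 z 58.25159919158864
yaw -14.17793943642501 pitch 8.679404917116386
wall a 53.065212293702096 38
side 64
b -5.751971801155582 -18.7048631697827 2.9297893099340406 a -32.94460056707297 28.765794827844864 z 59.414308991297844
yaw -0.27332585655493596 pitch -1.298107671916029
wall a 54.89783738898474 24
```

Lateral offset is about 0.1 mm from the lane's centre, and the gap to the tag is about 25 mm. Holding.

{"name": "apply_moves", "arguments": {
  "commands": [
    {"grip": -1,"translation": [0,0,0],"spin": 0},
    {"grip": -1,"translation": [0,0,0],"spin": 0},
    {"grip": -1,"translation": [0,0,0],"spin": 0},
    {"grip": -1,"translation": [0,0,0],"spin": 0},
    {"grip": -1,"translation": [0,0,0],"spin": 0}
  ]
}}

```text
clock: 17.0
ee_pos: [526.7, 40.7, 33.3]
eef_rot: [0.998, -0.056, -0.0, 0.0]
ft_force: [0.8, 0.2, -1.2]
opening: 22.4
gripper_force: 58.9
```

{"name": "apply_moves", "arguments": {
  "commands": [
    {"grip": -1,"translation": [0,0,0],"spin": 0},
    {"grip": -1,"translation": [0,0,0],"spin": 0},
    {"grip": -1,"translation": [0,0,0],"spin": 0},
    {"grip": -1,"translation": [0,0,0],"spin": 0},
    {"grip": -1,"translation": [0,0,0],"spin": 0}
  ]
}}

```text
clock: 17.62
ee_pos: [526.7, 40.7, 33.3]
eef_rot: [0.998, -0.056, -0.0, 0.0]
ft_force: [-0.4, -0.1, -2.3]
opening: 23.4
gripper_force: 58.9
```

{"name": "apply_moves", "arguments": {
  "commands": [
    {"grip": -1,"translation": [0,0,0],"spin": 0},
    {"grip": -1,"translation": [0,0,0],"spin": 0},
    {"grip": -1,"translation": [0,0,0],"spin": 0},
    {"grip": -1,"translation": [0,0,0],"spin": 0},
    {"grip": -1,"translation": [0,0,0],"spin": 0}
  ]
}}

```text
clock: 18.25
ee_pos: [526.7, 40.7, 33.3]
eef_rot: [0.998, -0.056, -0.0, -0.0]
ft_force: [0.2, 0.0, -1.4]
opening: 23.0
gripper_force: 58.9
```

{"name": "apply_moves", "arguments": {
  "commands": [
    {"grip": -1,"translation": [0,0,0],"spin": 0},
    {"grip": -1,"translation": [0,0,0],"spin": 0},
    {"grip": -1,"translation": [0,0,0],"spin": 0},
    {"grip": -1,"translation": [0,0,0],"spin": 0},
    {"grip": -1,"translation": [0,0,0],"spin": 0}
  ]
}}

```text
clock: 18.88
ee_pos: [526.8, 40.7, 33.3]
eef_rot: [0.998, -0.056, 0.0, 0.0]
ft_force: [-0.2, -0.6, -1.9]
opening: 23.1
gripper_force: 58.9
```

{"name": "apply_moves", "arguments": {
  "commands": [
    {"grip": -1,"translation": [0,0,0],"spin": 0},
    {"grip": -1,"translation": [0,0,0],"spin": 0},
    {"grip": -1,"translation": [0,0,0],"spin": 0},
    {"grip": -1,"translation": [0,0,0],"spin": 0},
    {"grip": -1,"translation": [0,0,0],"spin": 0}
  ]
}}

```text
clock: 19.5
ee_pos: [526.8, 40.7, 33.3]
eef_rot: [0.998, -0.056, -0.0, 0.0]
ft_force: [0.1, -0.2, -1.2]
opening: 23.0
gripper_force: 58.9
```

{"name": "apply_moves", "arguments": {
  "commands": [
    {"grip": -1,"translation": [-0.1,0,0],"spin": 0},
    {"grip": -1,"translation": [-0.4,0,0],"spin": 0},
    {"grip": -1,"translation": [-0.9,0,0],"spin": 0},
    {"grip": -1,"translation": [-1.5,0,0],"spin": 0},
    {"grip": -1,"translation": [-2.2,0,0],"spin": 0}
  ]
}}

```text
clock: 20.12
ee_pos: [415.7, 53.1, 33.6]
eef_rot: [0.998, -0.056, -0.0, 0.0]
ft_force: [0.4, 1.0, -0.9]
opening: 23.0
gripper_force: 58.9
```

```bash
python3 go.py 404 57 130 -96.35;  python3 go.py 426 -88 130 1.2
```

```text
pos [415.7  53.1  33.6] psi -96.37 tilt 0.0 | tr [-0.242 -0.051 -1.928] mm [-12.1  -2.5 -96.4] spin -0.0 t 20.12 open 23.0
pos [415.7  53.1  33.6] psi -96.37 tilt 0.0 | tr [ 0.517  2.783 -1.928] mm [ 25.9 139.1 -96.4] spin -1.703 t 20.12 open 23.0
```

{"name": "apply_moves", "arguments": {
  "commands": [
    {"grip": -1,"translation": [-0.1,0,-0.4],"spin": 0},
    {"grip": -1,"translation": [-0.2,0,-1.0],"spin": 0},
    {"grip": -1,"translation": [-0.2,0.1,-1.6],"spin": -0.12},
    {"grip": -1,"translation": [-0.1,0.3,-1.9],"spin": -0.29},
    {"grip": -1,"translation": [0,0.6,-1.9],"spin": -0.46}
  ]
}}

```text
clock: 20.75
ee_pos: [413.4, 23.3, 129.5]
eef_rot: [0.984, 0.177, 0.001, 0.0]
ft_force: [-0.2, 0.2, -1.5]
opening: 22.8
gripper_force: 58.8
```

```bash
python3 go.py 426 -88 130 1.2
```

```text
pos [413.4  23.3 129.5] psi -69.63 tilt 0.12 | tr [-0.539  2.173 -0.009] mm [-26.9 108.7  -0.5] spin -1.236 t 20.75 open 22.8
```

{"name": "apply_moves", "arguments": {
  "commands": [
    {"grip": -1,"translation": [-0.1,0.4,0],"spin": -0.16},
    {"grip": -1,"translation": [-0.2,0.8,0],"spin": -0.32},
    {"grip": -1,"translation": [-0.3,1.3,0],"spin": -0.48},
    {"grip": -1,"translation": [-0.4,1.7,0],"spin": -0.64},
    {"grip": -1,"translation": [-0.54,2.1,0],"spin": -0.8}
  ]
}}

```text
clock: 21.38
ee_pos: [423.3, -84.8, 128.2]
eef_rot: [0.838, 0.546, -0.0, -0.001]
ft_force: [-0.6, 1.0, -1.5]
opening: 22.7
gripper_force: 58.8
```

```bash
python3 go.py 426 -88 50 1.2
```

```text
pos [423.3 -84.8 128.2] psi -23.87 tilt 0.07 | tr [-0.036  0.075  1.564] mm [-1.8  3.8 78.2] spin -0.438 t 21.38 open 22.7
```

{"name": "apply_moves", "arguments": {
  "commands": [
    {"grip": -1,"translation": [0,0.05,0.2],"spin": -0.16},
    {"grip": -1,"translation": [-0.03,0.07,0.5],"spin": -0.32},
    {"grip": -1,"translation": [-0.03,0.07,0.9],"spin": -0.438},
    {"grip": -1,"translation": [-0.03,0.07,1.3],"spin": -0.438},
    {"grip": -1,"translation": [-0.03,0.07,1.6],"spin": -0.438}
  ]
}}

```text
clock: 22.0
ee_pos: [425.7, -86.9, 47.7]
eef_rot: [0.701, 0.713, -0.0, -0.001]
ft_force: [0.1, -0.3, -1.0]
opening: 23.1
gripper_force: 58.8
```

```bash
python3 go.py 426 -88 10 1.2
```

```text
pos [425.7 -86.9  47.7] psi 0.92 tilt 0.1 | tr [-0.022  0.005  0.754] mm [-1.1  0.2 37.7] spin -0.005 t 22.0 open 23.1
```

{"name": "apply_moves", "arguments": {
  "commands": [
    {"grip": -1,"translation": [0,0,0.25],"spin": 0},
    {"grip": -1,"translation": [0,0,0.5],"spin": 0},
    {"grip": -1,"translation": [0,0,0.7],"spin": 0},
    {"grip": -1,"translation": [0,0,0.77],"spin": 0},
    {"grip": -1,"translation": [0,0,0.78],"spin": 0}
  ]
}}

```text
clock: 22.62
ee_pos: [427.2, -87.6, 9.2]
eef_rot: [0.701, 0.713, -0.0, -0.0]
ft_force: [0.4, -0.3, -0.9]
opening: 22.9
gripper_force: 58.8
```

{"name": "apply_moves", "arguments": {
  "commands": [
    {"grip": -1,"translation": [0,0,0.01],"spin": 0},
    {"grip": -1,"translation": [0,0,0.02],"spin": 0},
    {"grip": -1,"translation": [0,0,0.03],"spin": 0},
    {"grip": -1,"translation": [0,0,0.04],"spin": 0},
    {"grip": -1,"translation": [0,0,0.04],"spin": 0}
  ]
}}

```text
clock: 23.25
ee_pos: [427.2, -87.6, 7.3]
eef_rot: [0.701, 0.713, -0.0, 0.0]
ft_force: [-0.1, 0.4, -1.4]
opening: 23.1
gripper_force: 58.8
```

{"name": "apply_moves", "arguments": {
  "commands": [
    {"grip": -1,"translation": [0,0,0.01],"spin": 0},
    {"grip": -1,"translation": [0,0,0.02],"spin": 0},
    {"grip": -1,"translation": [0,0,0.03],"spin": 0},
    {"grip": -1,"translation": [0,0,0.04],"spin": 0},
    {"grip": -1,"translation": [0,0,0.04],"spin": 0}
  ]
}}

```text
clock: 23.88
ee_pos: [427.2, -87.6, 5.3]
eef_rot: [0.701, 0.713, -0.0, -0.0]
ft_force: [0.8, 0.7, -0.2]
opening: 23.1
gripper_force: 59.0
```

Nearly in contact; a touch lower, then release.

{"name": "apply_moves", "arguments": {
  "commands": [
    {"grip": -1,"translation": [0,0,0.01],"spin": 0},
    {"grip": -1,"translation": [0,0,0.01],"spin": 0},
    {"grip": -0.4,"translation": [0,0,0.01],"spin": 0},
    {"grip": -0.3,"translation": [0,0,0.01],"spin": 0},
    {"grip": -0.1,"translation": [0,0,0.01],"spin": 0}
  ]
}}

```text
clock: 24.5
ee_pos: [427.2, -87.6, 4.7]
eef_rot: [0.701, 0.713, -0.0, -0.0]
ft_force: [0.6, -0.1, -0.6]
opening: 38.2
gripper_force: 0.0
```

{"name": "apply_moves", "arguments": {
  "commands": [
    {"grip": 0.1,"translation": [0,0,0],"spin": 0},
    {"grip": 0.2,"translation": [0,0,0],"spin": 0},
    {"grip": 0.2,"translation": [0,0,-0.3],"spin": 0},
    {"grip": 0.2,"translation": [0,0,-1.0],"spin": 0},
    {"grip": 0.2,"translation": [0,0,-2.0],"spin": 0}
  ]
}}

```text
clock: 25.12
ee_pos: [426.3, -87.2, 105.0]
eef_rot: [0.702, 0.713, -0.001, -0.002]
ft_force: [0.5, 0.1, 0.1]
opening: 50.9
gripper_force: 0.0
```

{"name": "apply_moves", "arguments": {
  "commands": [
    {"grip": 0.2,"translation": [0,0,-0.8],"spin": 0},
    {"grip": 0.2,"translation": [-0.8,0,-1.5],"spin": 0},
    {"grip": 0.2,"translation": [-1.6,0,-1.5],"spin": 0},
    {"grip": 0.2,"translation": [-2.4,0,-1.5],"spin": 0},
    {"grip": 0.2,"translation": [-3.0,0,-1.5],"spin": 0}
  ]
}}

```text
clock: 25.75
ee_pos: [429.4, -239.1, 180.0]
eef_rot: [0.702, 0.712, -0.0, 0.0]
ft_force: [-0.3, 0.3, -0.3]
opening: 51.6
gripper_force: 0.0
```

```bash
python3 - <<'E'
from h import *
a=[]
for n in("side","top"):
    c=cams.camera(n);W=cloud(c).reshape(-1,3);a.append(cv2.resize(c["image"],(400,300)) )
    m=(abs(W[:,0]-425)<60)&(abs(W[:,1]+35)<110)&(W[:,2]>22)&(W[:,2]<38);P=W[m];print(n,len(P))
    if len(P)>9: print(cv2.minAreaRect(P[:,:2].astype(np.float32)),np.median(P[:,2]))
cv2.imwrite("pics/6.png",np.clip(np.hstack(a)*1.6,0,255).astype(np.uint8))
E
```

```text
side 408
((427.834716796875, -36.58819580078125), (24.82162094116211, 163.45030212402344), 1.1777331829071045) 31.42018733695045
top 0
```

View pics/6.png

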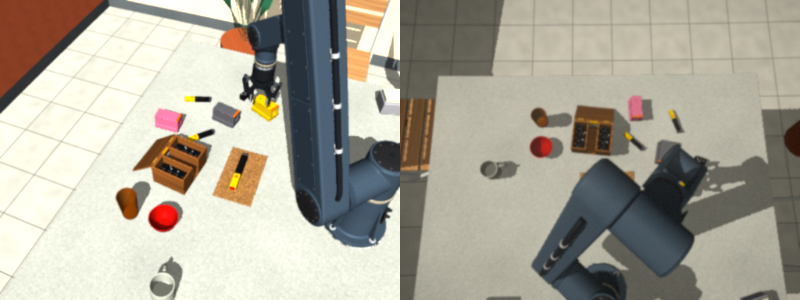

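The wand lies flat on the mat at (240,170) in the side view, top at z = 31 and button up. The bowl, cup and glass haven't moved, and the gripper is clear at z = 180. Handing in.

```bash
python3 -c "
from workcell import order
print(order.job_done())"
```

```text
the job is handed in; nothing more can be done
None
```

The job is handed in, though no verdict came back: I held the wand level and centred in front of the tag for about 3 s, probably nearer 27 mm than 25 mm away, then laid it flat on the mat, button up, and let go; I also set it down on the mat once before the scan, to move the grip from the head to the handle.

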